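# Pack the full nail tins by weight and snap the case shut

## Task

The three steel tins on the bench look alike, but some are full of nails and some are empty; you can only tell by how heavy they feel when lifted. Stand the full tins in the carry case and the empty ones in the shallow plywood tray, and leave the case with its lid shut, its free edge pressed down until the catch clicks. Keep the tins upright and leave the other things on the bench where they are.

Things in the scene. Friction and masses are not known exactly. Their poses are not given: they have to be found in the camera images.
- tin_1_mid (a point): one of three outwardly identical square steel tins with press-on lids, 62 x 62 mm and 80 mm high, standing upright on the bench; the point is its centre, 40 mm above its underside, its z axis is up and its x and y axes are square to its flat sides. Empty it weighs about 0.1 kg; full of nails 0.5 to 0.75 kg; which tins are full changes from run to run
- tin_2_mid (a point): one of three outwardly identical square steel tins with press-on lids, 62 x 62 mm and 80 mm high, standing upright on the bench; the point is its centre, 40 mm above its underside, its z axis is up and its x and y axes are square to its flat sides. Empty it weighs about 0.1 kg; full of nails 0.5 to 0.75 kg; which tins are full changes from run to run
- tin_3_mid (a point): one of three outwardly identical square steel tins with press-on lids, 62 x 62 mm and 80 mm high, standing upright on the bench; the point is its centre, 40 mm above its underside, its z axis is up and its x and y axes are square to its flat sides. Empty it weighs about 0.1 kg; full of nails 0.5 to 0.75 kg; which tins are full changes from run to run
- case: black plastic carry case with a grey hinged lid, fixed; takes two tins side by side along its long x axis. Outside 242 mm along x, 162 mm along y, rim 92 mm high; walls and floor 6 mm, inside 230 x 150 mm, 86 mm deep. Origin at the centre of its underside. The lid is hinged along the rim of its -y wall (robot's right); a sprung steel catch is in the middle of its +y wall
- case_lid (a joint): angle of the case's lid, rad: 0 = shut and caught, 1.57 = upright, to 2.0 = leaning back over the -y side. The stiff hinge holds the lid wherever it is left (1 to 3 N at the free edge moves it). Swung down it stops on the catch at about 0.06 rad, free edge 9 mm high; pressing the top of the free edge down with 10 to 15 N snaps it past the catch to 0, where it stays
- lid_hinge (a point): middle of the lid's hinge line, on the case's rim 92 mm up. Its axes turn with the lid: x along the hinge, y across the lid to the free edge, z out of the lid's outer (top) face. The lid is a panel 242 x 162 mm and 10 mm thick; its inner face passes through the hinge line; three ribs across it stand 2 mm proud of the outer face
- lid_edge (a point): middle of the lid's free (far) edge on its outer face, 162 mm from the hinge line and 10 mm above its inner face; a 70 mm wide finger lip runs on 10 mm beyond it. Shut, this point is 102 mm above the bench
- tray: shallow square plywood tray for empty tins, fixed to the bench, 170 x 170 mm outside, 36 mm high, walls and floor 6 mm, inside 158 x 158 mm; origin at the centre of its underside
- screwdriver: bystander: screwdriver with a black handle lying along its x axis, 190 mm long, 26 mm thick
- glue_bottle: bystander: standing white glue bottle with a red nozzle, 52 mm across, 146 mm high
- tape_measure: bystander: yellow tape measure lying flat, 72 x 66 x 36 mm
- offcut: bystander: flat offcut of wood, 45 x 110 x 19 mm
- hammer: bystander: hammer with a wooden handle, lying along its x axis, 270 mm long, head about 110 mm wide
Things that resemble listed ones, but are neither listed nor needed, are in the scene too. What is shaped like the part that bears tin_1_mid but orange or red is not meant.

How it is judged:
At the end, for the whole second after the job is handed in: every full tin stands on the floor inside the carry case and every empty tin on the floor inside the tray, each upright (within 0.12 rad) and at rest; the case's lid is shut past its catch (joint under 0.02 rad) (((x of tin_1_mid in the frame of case between -0.1 and 0.1 m and y of tin_1_mid in the frame of case between -0.06 and 0.06 m and z of tin_1_mid in the frame of case below 0.056 m and contact force between tin_1 and case above 2.5 N) or (x of tin_1_mid in the frame of tray between -0.06 and 0.06 m and y of tin_1_mid in the frame of tray between -0.06 and 0.06 m and z of tin_1_mid in the frame of tray below 0.056 m and contact force between tin_1 and tray below 2.5 N)) and ((x of tin_2_mid in the frame of case between -0.1 and 0.1 m and y of tin_2_mid in the frame of case between -0.06 and 0.06 m and z of tin_2_mid in the frame of case below 0.056 m and contact force between tin_2 and case above 2.5 N) or (x of tin_2_mid in the frame of tray between -0.06 and 0.06 m and y of tin_2_mid in the frame of tray between -0.06 and 0.06 m and z of tin_2_mid in the frame of tray below 0.056 m and contact force between tin_2 and tray below 2.5 N)) and ((x of tin_3_mid in the frame of case between -0.1 and 0.1 m and y of tin_3_mid in the frame of case between -0.06 and 0.06 m and z of tin_3_mid in the frame of case below 0.056 m and contact force between tin_3 and case above 2.5 N) or (x of tin_3_mid in the frame of tray between -0.06 and 0.06 m and y of tin_3_mid in the frame of tray between -0.06 and 0.06 m and z of tin_3_mid in the frame of tray below 0.056 m and contact force between tin_3 and tray below 2.5 N)) and angle between each of tin_1_mid, tin_2_mid, tin_3_mid's own z axis and vertical below 0.12 rad and linear speed of each of tin_1, tin_2, tin_3 below 0.03 m/s and value of joint case_lid below 0.02 rad); the robot touches nothing.
It fails at once if one of the other things (screwdriver, glue bottle, tape measure, offcut, hammer) is knocked more than 50 mm from its place (distance of any of screwdriver, glue_bottle, tape_measure, offcut, hammer from where it was at the start of the episode above 0.05 m).
It fails at once if a tin is tipped over (more than 0.7 rad) (angle between any of tin_1_mid, tin_2_mid, tin_3_mid's own z axis and vertical above 0.7 rad).
It also fails if it takes over 69 s, if anything falls off the work surface, if the arm or the gripper's body presses on something with over 40 N, if the wrist force passes 120 N, or if a joint passes its speed limit or range.

## Robot

A 6-joint arm with a two-finger parallel gripper is mounted at the origin on the work surface. World frame = base frame: x ahead of the robot, y to its left, z up, the work surface at z = 0. Lengths are in m, angles in rad, forces in N, time in s.
With the tool pointing down it reaches from about 0.3 to 0.875 m from the base axis. Payload 6.4 kg.
Tool frame: the origin (TCP) lies at the centre of the arm's flange, where the gripper is bolted on; the fingertips stand 173 mm ahead of it and the grasp point (between the pads) lies 155 mm ahead of it; z points along the fingers, y is the line along which they close (so a half turn about z gives the same grasp; the last joint's range is limited). The gripper opens to 85 mm and grips with 20 to 120 N. Pads are 22 mm wide; open, the fingers measure 114 mm over their backs; the gripper's body (76 mm by 85 mm) begins 54 mm behind the grasp point. The pads swing forward as they close: fully open they stand 13 mm farther back than shut.
Start: joints at [-1.488, 0.181, 1.607, -0, 1.354, -0.206], TCP at [0.164, -0.551, 0.405] pointing down, gripper open.
Joint ranges: [-2.99, 2.99], [-0.89, 2.07], [0.3, 2.58], [-1.14, 4.28], [0, 2.63], [-3.12, 3.12]. Speed limits (rad/s): [2.57, 2.57, 3.01, 3.14, 3.14, 3.14].

## Interface

Orientations are given as a unit quaternion [w, x, y, z].
In Python, from bench import get_obs, camera, get_calibration, hand_in gives the robot as it stands. The module is installed in compiled form; this text tells all that it offers.
- The arm moves only by the tool drive_tool, never from a script. Its argument "increments" is a list of rows, each a list of 2 entries, a list of its own where there are three numbers: the shift along the tool's x, y, z normalised to -1 to 1, where 1 is 250 mm, then the turn about the tool's z normalised to -1 to 1, where 1 is 90 degrees. A call has exactly 8 rows; each row is the pose to reach, as a shift and turn from the pose commanded when the call began, along the tool's axes at that moment; what a row does not reach only later rows make up. A row lasts 1/8 s, in which the tool goes at most 62.5 mm and 10.7 degrees, less where a joint would pass 70% of its speed; a pose out of reach is approached as far as the arm can. A call with a number of a shift or a turn outside -1 to 1 is refused whole. A call with a gripper value outside its range is refused whole. "claw" is the closure, from 0 (fully open) to 1 (shut), set as the call begins (left out, the last holds). The fingers move at their own pace and stop on an object; the grip force is fixed at half the most. Time passes only in rows, so rows that repeat a pose let the fingers close, or fill a call up. It gives the time, the measured TCP pose, the force and the opening at its end, in the units of the state.
- get_obs(): the state, without advancing time (a new reading comes with each control period).
- camera(name): name is "scene" or "top" or "wrist"; returns the picture (400x640x3 uint8, blue, green, red); there is no depth.
- get_calibration(name): a dict with "K" (3x3 intrinsics, pixels), "origin" and "orientation" of the camera in the world. Camera axes: x right, y down, z forward; pixel columns grow to the right and rows downward; lengths in m; the calibration is good to about 2 mm. A picture is of the moment at which its call begins: read the wrist's pose just before it. get_calibration takes no time and is no camera call; for the wrist camera it gives the pose at the moment of the call.
- hand_in(): hands the job in, once; it reports no verdict.
The state is a dict: "time_s": time; "q": joint angles; "dq": joint speeds; "joint_efforts": joint torques, N m; "eef_pos": TCP position; "eef_rot": TCP orientation; "wrist_force": force on the tool from outside, world axes, zero at the start; "torque": the same for the moment, N m; "opening": opening from 0.0 (shut) to 1.0 (fully open).
Only numpy, scipy, OpenCV 4.12 (cv2) and the standard library are available. Lean on these libraries where they do the work, as an engineer would, in place of code of your own. Each camera call takes 0.05 s, during which the arm holds its last target. There are 200 camera calls.

## Working session

There is one attempt and no reset: what is moved stays moved. The work goes in short steps, Python scripts to look and compute and a tool call to move; the robot and the scene stay as the last step left them, time stands still between calls to the robot, and variables do not carry over. Pictures are saved under pics/ and viewed, on a budget of 10 in all, crops included, one or two more only if the job needs it, and the job is handed in when it is done.

Besides the shell and the picture viewer there is one more tool, called after "Request:" by a JSON object that holds its "fn" and its "kwargs". drive_tool: Moves the arm, as the interface text tells. Its arguments: {"type":"object","properties":{"increments":{"type":"array","items":{"type":"array"}},"claw":{"type":"number"}},"required":["increments"]}

```bash
mkdir -p pics; cat > h.py <<'E'
import numpy as np,cv2
from scipy.spatial.transform import Rotation as R
from bench import *
def cal(n):
    c=get_calibration(n);o=c["orientation"];
    r=np.array(o) if np.ndim(o)==2 else R.from_quat(o,scalar_first=True).as_matrix()
    return np.array(c["K"]),np.array(c["origin"]),r
def ray(c,u,v):
    K,o,r=c;d=r@np.linalg.inv(K)@[u,v,1];return o,d/np.linalg.norm(d)
def atz(c,u,v,z):
    o,d=ray(c,u,v);return o+d*(z-o[2])/d[2]
def tri(*l):
    A=np.zeros((3,3));b=np.zeros(3)
    for c,u,v in l:
        o,d=ray(c,u,v);P=np.eye(3)-np.outer(d,d);A+=P;b+=P@o
    p=np.linalg.solve(A,b)
    return p,[round(float(np.linalg.norm((np.eye(3)-np.outer(d,d))@(p-o))),4) for o,d in (ray(*x) for x in l)]
def proj(c,p):
    K,o,r=c;q=K@(r.T@(np.array(p)-o));return q[:2]/q[2]
E
python3 - <<'E'
from h import *
for n in("scene","top"):
    im=camera(n);cv2.imwrite(f"pics/{n}.png",im);cv2.imwrite(f"pics/{n}_b.png",cv2.resize(im,(800,500),interpolation=cv2.INTER_CUBIC))
    c=cal(n);print(n,c[0].round(1).tolist(),c[1],c[2].round(3).tolist())
print(get_obs())
E
```

```text
scene [[375.0, 0.0, 319.0], [0.0, 375.0, 195.3], [0.0, 0.0, 1.0]] [ 1.29175125 -0.09580079  0.54410918] [[0.178, 0.526, -0.832], [0.984, -0.076, 0.163], [0.023, -0.847, -0.531]]
top [[501.2, 0.0, 320.5], [0.0, 501.2, 196.5], [0.0, 0.0, 1.0]] [0.4713427  0.04955639 1.43110052] [[0.009, -0.998, 0.065], [-1.0, -0.01, -0.015], [0.016, -0.065, -0.998]]
{'time_s': 0.1, 'q': array([-1.48828836e+00,  1.81472908e-01,  1.60793478e+00,  5.39279019e-05,
        1.35381417e+00, -2.06337585e-01]), 'dq': array([-0.0006482 , -0.00055238, -0.00112367, -0.00032833, -0.00047231,
        0.0001098 ]), 'joint_efforts': array([ 4.59996718e-04, -4.45876050e+01, -3.52239060e+01, -2.76186111e-04,
        4.08660999e-03,  6.16515138e-06]), 'eef_pos': array([ 0.16376998, -0.55093775,  0.40385762]), 'eef_rot': array([-8.11409086e-04,  9.89589655e-01,  1.43915426e-01,  7.66800256e-05]), 'wrist_force': array([-0.66630022,  0.3757235 ,  0.19192086]), 'torque': array([-0.02786755,  0.02999258,  0.00181374]), 'opening': 1.0017604541307927}
```

View pics/top_b.png

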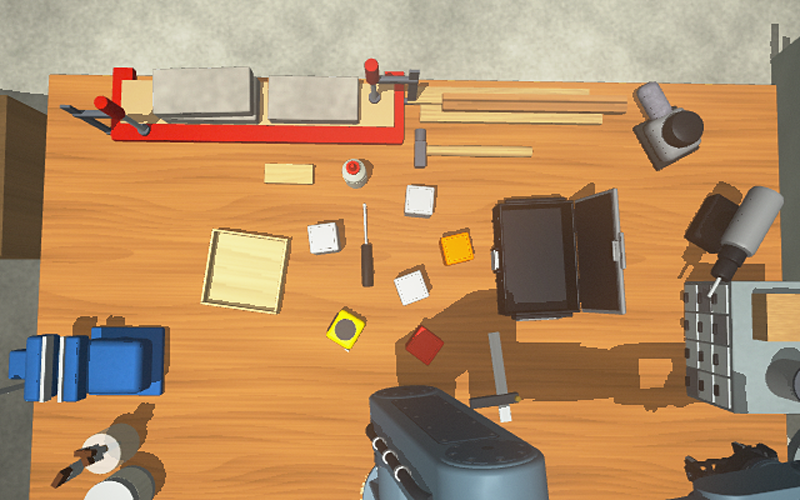

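View pics/scene_b.png

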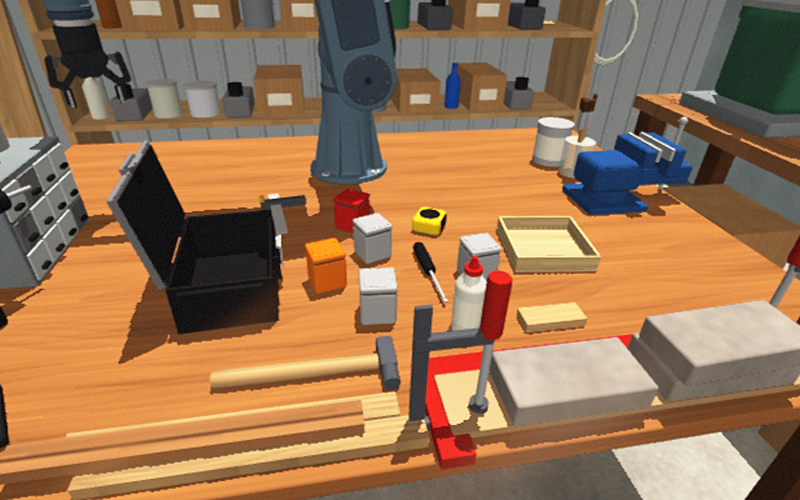

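```bash
python3 - <<'E'
import cv2,numpy as np
t=cv2.imread("pics/top.png")[145:265,155:515];s=cv2.imread("pics/scene.png")[112:268,80:490]
a=cv2.resize(t,(792,264),interpolation=cv2.INTER_CUBIC);b=cv2.resize(s,(799,304),interpolation=cv2.INTER_CUBIC)
o=np.zeros((568,799,3),np.uint8);o[:264,:792]=a;o[264:]=b;cv2.imwrite("pics/crop1.png",o)
E
```

```text
(no output)
```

View pics/crop1.png

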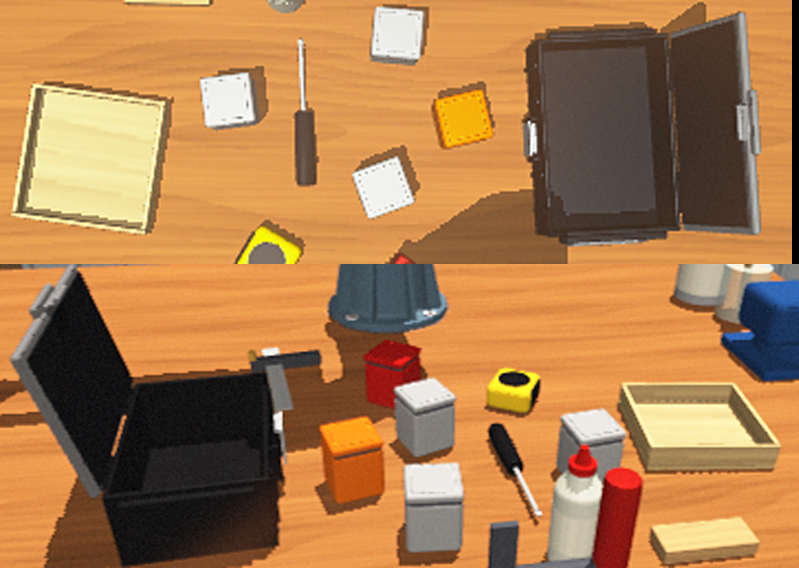

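```bash
python3 - <<'E'
from h import *
T=cal("top");S=cal("scene")
t=cv2.imread("pics/top.png");hsv=cv2.cvtColor(t,cv2.COLOR_BGR2HSV)
m=((hsv[...,1]<30)&(hsv[...,2]>200)).astype(np.uint8)
tc=lambda u,v:(u/2.2+155,v/2.2+145)
sc=lambda u,v:(u/1.9488+80,(v-264)/1.9488+112)
# tin tops
n,l,st,ce=cv2.connectedComponentsWithStats(m)
for nm,(u,v),(a,b) in [("A",(398,31),(433,479)),("B",(227,98),(590,428)),("C",(383,187),(424,395))]:
    x,y=tc(u,v);k=l[int(y),int(x)];pts=np.argwhere(l==k)[:,::-1].astype(np.float32)
    P=np.array([atz(T,*p,0.08)[:2] for p in pts])
    (cx,cy),wh,an=cv2.minAreaRect((P*1000).astype(np.float32))
    print(nm,"rect",round(cx,1),round(cy,1),np.round(wh,1),round(an,1),"mean",P.mean(0).round(4),"tri",tri((T,*ce[k]),(S,*sc(a,b))))
def f(nm,top,scn):
    p=tri((T,*tc(*top)),(S,*sc(*scn)));print(nm,p[0].round(4),p[1])
f("case +x-y",(666,37),(107,494));f("case +x+y",(536,32),(279,486));f("case -x+y",(538,236),(266,372));f("case -x-y",(668,234),(134,378))
f("lid +x",(742,14),(14,350));f("lid -x",(757,232),(76,268))
f("tray tl",(33,83),(778,466));f("tray tr",(171,98),(648,468));f("tray br",(150,234),(622,385));f("tray bl",(13,216),(735,386))
print([ (q,atz(T,*tc(*q),.036).round(4)) for q in((33,83),(171,98),(150,234),(13,216))])
print([ (q,atz(T,*tc(*q),.092).round(4)) for q in((666,37),(536,32),(538,236),(668,234))])
E
```

```text
A rect 660.7 -9.4 [58.8 59.4] 85.3 mean [ 0.6606 -0.0095] tri (array([ 0.66112096, -0.00798368,  0.07797758]), [0.0016, 0.0016])
B rect 575.7 199.1 [59.5 58.8] 8.0 mean [0.5758 0.1993] tri (array([0.5763848 , 0.19990514, 0.07126352]), [0.0004, 0.0004])
C rect 469.8 6.6 [58.8 59.2] 21.0 mean [0.4696 0.0066] tri (array([0.46978781, 0.00772044, 0.07280104]), [0.0013, 0.0013])
case +x-y [ 0.6561 -0.3372  0.0916] [0.0029, 0.0029]
case +x+y [ 0.6614 -0.1739  0.0876] [0.0069, 0.0069]
case -x+y [ 0.4121 -0.1871  0.0898] [0.0044, 0.0044]
case -x-y [ 0.4168 -0.3464  0.0947] [0.0065, 0.0065]
lid +x [ 0.6596 -0.3741  0.255 ] [0.0012, 0.0012]
lid -x [ 0.4245 -0.3875  0.2457] [0.0042, 0.0042]
tray tl [0.5993 0.4567 0.004 ] [0.0004, 0.0004]
tray tr [0.5825 0.2803 0.0072] [0.0023, 0.0023]
tray br [0.4097 0.3026 0.0323] [0.0059, 0.0059]
tray bl [0.4303 0.4739 0.0288] [0.0038, 0.0038]
[((33, 83), array([0.5966, 0.4479, 0.036 ])), ((171, 98), array([0.5794, 0.2735, 0.036 ])), ((150, 234), array([0.408 , 0.2963, 0.036 ])), ((13, 216), array([0.4289, 0.4681, 0.036 ]))]
[((666, 37), array([ 0.6566, -0.3401,  0.092 ])), ((536, 32), array([ 0.6609, -0.1801,  0.092 ])), ((538, 236), array([ 0.4121, -0.1823,  0.092 ])), ((668, 234), array([ 0.4159, -0.3405,  0.092 ]))]
```

```bash
cat > mv.py <<'E'
import sys
from h import *
# usage: mv.py x y z psi_deg [...groups]; increments from measured pose
o=get_obs();M=R.from_quat(o["eef_rot"],scalar_first=True).as_matrix();p=o["eef_pos"]
psi=np.degrees(np.arctan2(M[1,0],M[0,0]))
print("t",o["time_s"],"p",p.round(4),"psi",round(psi,2),"F",o["wrist_force"].round(2),"q",o["q"].round(2),"open",round(o["opening"],3))
a=list(map(float,sys.argv[1:]))
for i in range(0,len(a),4):
    s=M.T@(np.array(a[i:i+3])-p)/.25;t=((psi-a[i+3]+180)%360-180)/90
    print(s.round(3).tolist(),round(t,3))
E
python3 mv.py .32 -.28 .4 18  .47 .007 .36 21
```

```text
t 0.1 p [ 0.1638 -0.5509  0.4039] psi 16.55 F [-0.67  0.38  0.19] q [-1.49  0.18  1.61  0.    1.35 -0.21] open 1.002
[0.908, -0.861, 0.017] -0.016
[1.81, -1.79, 0.179] -0.049
```

Request:
{"fn": "drive_tool", "kwargs": {"increments": [[[0.98, -0.97, 0.08], -0.04], [[0.98, -0.97, 0.08], -0.04], [[0.98, -0.97, 0.08], -0.04], [[0.98, -0.97, 0.08], -0.04], [[0.98, -0.97, 0.08], -0.04], [[0.98, -0.97, 0.08], -0.04], [[0.98, -0.97, 0.08], -0.04], [[0.98, -0.97, 0.08], -0.04]], "claw": 0}}

```text
time_s: 1.1
eef_pos: [0.3295, -0.2494, 0.3847]
eef_rot: [0.0, 0.985, 0.175, -0.0]
wrist_force: [0.4, 0.8, 0.2]
opening: 0.999
```

```bash
python3 mv.py .47 .007 .36 21 .47 .007 .205 21
```

```text
t 1.1 p [ 0.3295 -0.2494  0.3847] psi 20.16 F [0.39 0.76 0.15] q [-0.94 -0.18  2.01 -0.    1.31  0.28] open 0.999
[0.881, -0.769, 0.098] -0.009
[0.881, -0.769, 0.718] -0.009
```

Request:
{"fn": "drive_tool", "kwargs": {"increments": [[[0.88, -0.77, 0.1], -0.01], [[0.88, -0.77, 0.1], -0.01], [[0.88, -0.77, 0.1], -0.01], [[0.88, -0.77, 0.1], -0.01], [[0.88, -0.77, 0.1], -0.01], [[0.88, -0.77, 0.1], -0.01], [[0.88, -0.77, 0.25], -0.01], [[0.88, -0.77, 0.35], -0.01]]}}

```text
time_s: 2.1
eef_pos: [0.4695, 0.0057, 0.296]
eef_rot: [0.0, 0.983, 0.182, -0.001]
wrist_force: [0.1, -0.2, -0.9]
opening: 1.001
```

```bash
python3 - <<'E'
from h import *
W=cal("wrist");im=camera("wrist");cv2.imwrite("pics/w1.png",im);np.savez("pics/w1.npz",K=W[0],o=W[1],r=W[2]);print(W)
E
python3 mv.py .47 .007 .205 21
```

```text
(array([[324.18333681,   0.        , 325.92518021],
       [  0.        , 324.18333681, 194.44882036],
       [  0.        ,   0.        ,   1.        ]]), array([0.54235942, 0.03367102, 0.26514096]), array([[ 3.57723536e-01, -8.89507013e-01, -2.84273013e-01],
       [-9.33827480e-01, -3.40637909e-01, -1.09233935e-01],
       [ 3.30186677e-04,  3.04537501e-01, -9.52500289e-01]]))
t 2.15 p [0.4682 0.0059 0.293 ] psi 20.91 F [-2.05 -0.78 -2.07] q [-0.24  0.08  1.96 -0.    1.1   0.96] open 1.003
[0.01, -0.001, 0.352] -0.001
```

View pics/w1.png

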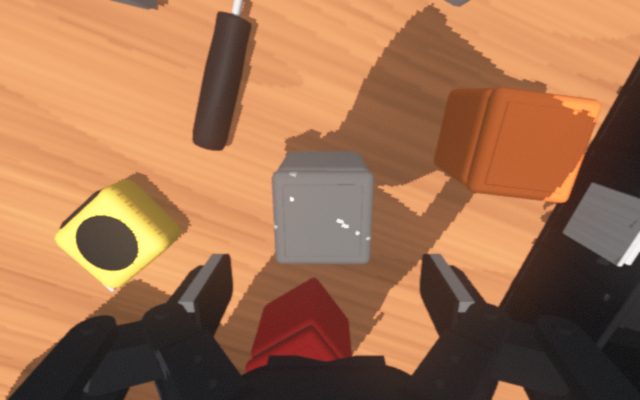

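Request:
{"fn": "drive_tool", "kwargs": {"increments": [[[0.01, 0, 0.12], 0], [[0.01, 0, 0.24], 0], [[0.01, 0, 0.35], 0], [[0.01, 0, 0.35], 0], [[0.01, 0, 0.35], 0], [[0.01, 0, 0.35], 0], [[0.01, 0, 0.35], 0], [[0.01, 0, 0.35], 0]]}}

```text
time_s: 3.15
eef_pos: [0.4723, 0.0085, 0.2102]
eef_rot: [0.0, 0.983, 0.183, 0.0]
wrist_force: [0.9, -0.1, -0.4]
opening: 1.001
```

Request:
{"fn": "drive_tool", "kwargs": {"increments": [[[0, 0, 0], 0], [[0, 0, 0], 0], [[0, 0, 0], 0], [[0, 0, 0], 0], [[0, 0, 0], 0], [[0, 0, -0.1], 0], [[0, 0, -0.2], 0], [[0, 0, -0.2], 0]], "claw": 1}}

```text
time_s: 4.15
eef_pos: [0.4724, 0.0084, 0.2602]
eef_rot: [0.0, 0.983, 0.183, 0.001]
wrist_force: [0.3, 0.3, -7.0]
opening: 0.716
```

Request:
{"fn": "drive_tool", "kwargs": {"increments": [[[0, 0, -0.2], 0], [[0, 0, -0.4], 0], [[0, 0, -0.45], 0], [[0, 0, -0.45], 0], [[0, 0, -0.45], 0], [[0, 0, -0.45], 0], [[0, 0, -0.45], 0], [[0, 0, -0.45], 0]]}}

```text
time_s: 5.15
eef_pos: [0.4721, 0.0084, 0.3718]
eef_rot: [-0.0, 0.983, 0.183, -0.0]
wrist_force: [0.4, 0.7, -6.8]
opening: 0.717
```

```bash
python3 mv.py .591 -.26 .36 0.5 .591 -.26 .218 .5 .541 .371 .36 -6.8
```

```text
t 5.15 p [0.4721 0.0084 0.3718] psi 21.04 F [ 0.41  0.75 -6.82] q [-0.23 -0.02  1.89  0.    1.27  0.97] open 0.717
[0.058, 1.173, 0.047] 0.228
[0.059, 1.173, 0.615] 0.228
[0.778, -1.255, 0.047] 0.309
```

Request:
{"fn": "drive_tool", "kwargs": {"increments": [[[0.05, 1, 0.05], 0.23], [[0.05, 1, 0.05], 0.23], [[0.05, 1, 0.05], 0.23], [[0.05, 1, 0.05], 0.23], [[0.05, 1, 0.05], 0.23], [[0.05, 1, 0.05], 0.23], [[0.05, 1, 0.05], 0.23], [[0.05, 1, 0.05], 0.23]]}}

```text
time_s: 6.15
eef_pos: [0.5735, -0.2192, 0.3601]
eef_rot: [0.0, 1.0, 0.004, 0.0]
wrist_force: [-0.2, -0.1, -6.8]
opening: 0.72
```

```bash
python3 - <<'E'
from h import *
W=cal("wrist");im=camera("wrist");cv2.imwrite("pics/w2.png",im);np.savez("pics/w2.npz",K=W[0],o=W[1],r=W[2])
E
python3 mv.py .591 -.26 .36 0.5 .591 -.26 .219 .5
```

```text
t 6.2 p [ 0.5735 -0.2193  0.3602] psi 0.42 F [-0.57  0.76 -7.03] q [-0.56  0.31  1.55  0.    1.29  1.01] open 0.719
[0.069, 0.163, 0.001] -0.001
[0.068, 0.163, 0.565] -0.001
```

View pics/w2.png

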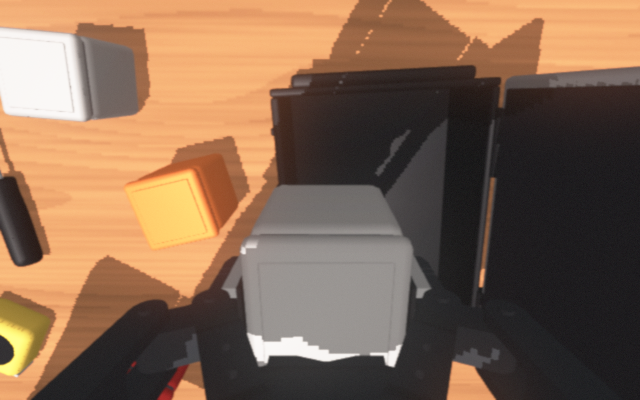

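```bash
python3 - <<'E'
from h import *
d=np.load("pics/w2.npz");W=(d["K"],d["o"],d["r"])
for q in((274,92),(499,80),(276,140),(478,295),(281,180)): print(q,atz(W,*q,.092).round(4))
# predicted pixels of a centre/yaw model
for yaw in(0,1):
  c=np.array([.536,-.26]);r=R.from_euler('z',yaw,degrees=True).as_matrix()
  print(yaw,[proj(W,r@[x,y,.092]+[*c,0]).round(0).tolist() for x,y in((.121,.081),(.121,-.081),(-.03,.081),(-.03,-.081))])
E
```

```text
(274, 92) [ 0.6508 -0.1823  0.092 ]
(499, 80) [ 0.6599 -0.3381  0.092 ]
(276, 140) [ 0.6174 -0.1824  0.092 ]
(478, 295) [ 0.4871 -0.3495  0.092 ]
(281, 180) [ 0.5872 -0.185   0.092 ]
0 [[269.0, 83.0], [503.0, 85.0], [277.0, 274.0], [471.0, 275.0]]
1 [[266.0, 85.0], [500.0, 82.0], [278.0, 276.0], [472.0, 274.0]]
```

Request:
{"fn": "drive_tool", "kwargs": {"increments": [[[0.07, 0.17, 0.0], -0.03], [[0.07, 0.17, 0.05], -0.03], [[0.07, 0.17, 0.2], -0.03], [[0.07, 0.17, 0.35], -0.03], [[0.07, 0.17, 0.45], -0.03], [[0.07, 0.17, 0.52], -0.03], [[0.07, 0.17, 0.56], -0.03], [[0.07, 0.17, 0.57], -0.03]]}}

```text
time_s: 7.2
eef_pos: [0.5915, -0.2627, 0.2172]
eef_rot: [0.0, 1.0, 0.027, 0.0]
wrist_force: [0.4, 0.2, -6.9]
opening: 0.72
```

```bash
python3 mv.py .59 -.262 .217 3
```

```text
t 7.2 p [ 0.5915 -0.2627  0.2172] psi 3.05 F [ 0.37  0.2  -6.89] q [-0.6   0.55  1.53  0.    1.06  0.92] open 0.72
[-0.006, -0.003, 0.001] 0.001
```

Request:
{"fn": "drive_tool", "kwargs": {"increments": [[[0, 0, 0.005], 0], [[0, 0, 0.005], 0], [[0, 0, 0.005], 0], [[0, 0, 0.005], 0], [[0, 0, -0.1], 0], [[0, 0, -0.3], 0], [[0, 0, -0.5], 0], [[0, 0, -0.57], 0]], "claw": 0}}

```text
time_s: 8.2
eef_pos: [0.5921, -0.2633, 0.3642]
eef_rot: [0.002, 1.0, 0.027, 0.003]
wrist_force: [0.1, -0.4, 0.2]
opening: 0.999
```

```bash
python3 mv.py .661 -.009 .36 -4.7 .661 -.009 .207 -4.7
```

```text
t 8.2 p [ 0.5921 -0.2633  0.3642] psi 3.05 F [ 0.06 -0.42  0.18] q [-0.6   0.37  1.45  0.    1.31  0.92] open 0.999
[0.329, -1.001, 0.014] 0.086
[0.326, -1.004, 0.626] 0.086
```

Request:
{"fn": "drive_tool", "kwargs": {"increments": [[[0.33, -1, 0.01], 0.09], [[0.33, -1, 0.01], 0.09], [[0.33, -1, 0.01], 0.09], [[0.33, -1, 0.01], 0.09], [[0.33, -1, 0.01], 0.09], [[0.33, -1, 0.01], 0.09], [[0.33, -1, 0.15], 0.09], [[0.33, -1, 0.2], 0.09]]}}

```text
time_s: 9.2
eef_pos: [0.6593, -0.0106, 0.307]
eef_rot: [-0.0, 0.999, -0.045, -0.002]
wrist_force: [0.4, -0.5, -0.8]
opening: 1.006
```

```bash
python3 - <<'E'
from h import *
W=cal("wrist");im=camera("wrist");cv2.imwrite("pics/w3.png",im);np.savez("pics/w3.npz",K=W[0],o=W[1],r=W[2])
print([proj(W,R.from_euler('z',-4.7,degrees=True).as_matrix()@[x,y,.08]+[.6607,-.0095,0]).round(0).tolist() for x,y in((.031,.031),(.031,-.031),(-.031,.031),(-.031,-.031))])
E
python3 mv.py .661 -.009 .207 -4.7
```

```text
[[274.0, 168.0], [374.0, 167.0], [279.0, 257.0], [370.0, 256.0]]
t 9.25 p [ 0.6591 -0.0105  0.3059] psi -5.18 F [-1.09  0.18 -1.49] q [-0.2   0.46  1.46 -0.    1.23  1.47] open 0.996
[0.009, -0.006, 0.396] -0.005
```

View pics/w3.png

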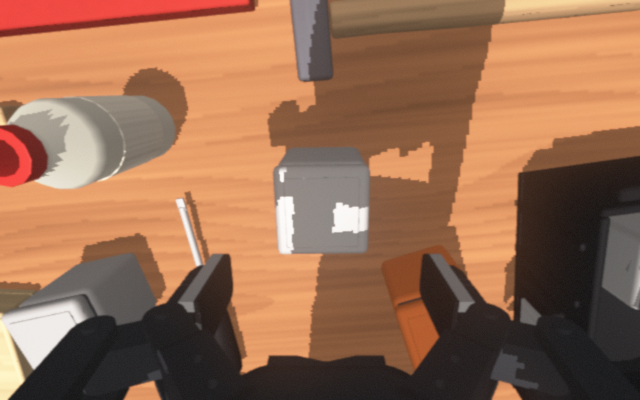

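Request:
{"fn": "drive_tool", "kwargs": {"increments": [[[0.01, 0, 0.15], 0], [[0.01, 0, 0.3], 0], [[0.01, 0, 0.39], 0], [[0.01, 0, 0.39], 0], [[0.01, 0, 0.39], 0], [[0.01, 0, 0.39], 0], [[0.01, 0, 0.39], 0], [[0.01, 0, 0.39], 0]]}}

```text
time_s: 10.25
eef_pos: [0.6631, -0.0089, 0.2128]
eef_rot: [0.0, 0.999, -0.044, 0.0]
wrist_force: [-0.7, 0.2, -1.0]
opening: 0.996
```

Request:
{"fn": "drive_tool", "kwargs": {"increments": [[[0, 0, 0], 0], [[0, 0, 0], 0], [[0, 0, 0], 0], [[0, 0, 0], 0], [[0, 0, 0], 0], [[0, 0, -0.15], 0], [[0, 0, -0.3], 0], [[0, 0, -0.45], 0]], "claw": 1}}

```text
time_s: 11.25
eef_pos: [0.6624, -0.0089, 0.3248]
eef_rot: [-0.0, 0.999, -0.044, -0.001]
wrist_force: [-0.1, -0.6, -0.6]
opening: 0.719
```

```bash
python3 mv.py .48 -.266 .36 3 .541 .367 .36 -6.8
```

```text
t 11.25 p [ 0.6624 -0.0089  0.3248] psi -5.06 F [-0.12 -0.64 -0.63] q [-0.19  0.44  1.44 -0.    1.26  1.47] open 0.719
[-0.637, 1.089, -0.14] -0.09
[-0.617, -1.455, -0.139] 0.019
```

Request:
{"fn": "drive_tool", "kwargs": {"increments": [[[-0.2, 0, -0.25], 0], [[-0.4, -0.1, -0.25], 0], [[-0.6, -0.4, -0.25], 0.02], [[-0.6, -0.6, -0.25], 0.02], [[-0.6, -0.8, -0.25], 0.02], [[-0.6, -1, -0.25], 0.02], [[-0.6, -1, -0.25], 0.02], [[-0.6, -1, -0.25], 0.02]]}}

```text
time_s: 12.25
eef_pos: [0.5352, 0.2532, 0.3863]
eef_rot: [0.001, 0.998, -0.059, -0.001]
wrist_force: [0.6, -1.4, -1.7]
opening: 0.716
```

```bash
python3 - <<'E'
from h import *
W=cal("wrist");im=camera("wrist");cv2.imwrite("pics/w4.png",im);np.savez("pics/w4.npz",K=W[0],o=W[1],r=W[2])
print([proj(W,R.from_euler('z',-6.8,degrees=True).as_matrix()@[x,y,.036]+[.503,.371,0]).round(0).tolist() for x,y in((.085,.085),(.085,-.085),(-.085,.085),(-.085,-.085))])
E
python3 mv.py .541 .367 .36 -6.8 .541 .367 .222 -6.8
```

```text
[[122.0, 132.0], [297.0, 132.0], [151.0, 284.0], [301.0, 284.0]]
t 12.3 p [0.5354 0.2525 0.3865] psi -6.88 F [-0.31 -0.79 -0.89] q [ 0.24  0.23  1.58 -0.    1.33  1.93] open 0.72
[-0.032, -0.457, 0.106] -0.001
[-0.032, -0.458, 0.658] -0.001
```

View pics/w4.png

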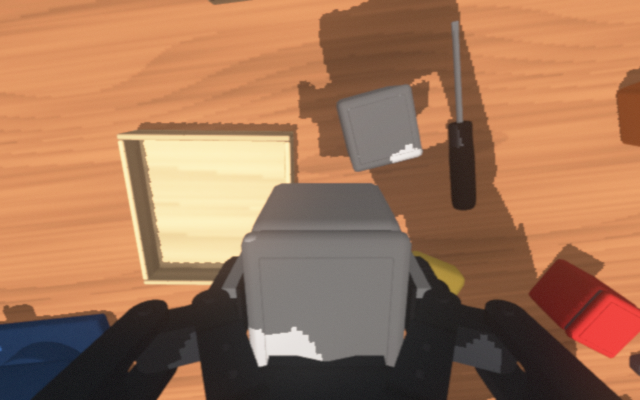

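Request:
{"fn": "drive_tool", "kwargs": {"increments": [[[-0.03, -0.23, 0.05], 0], [[-0.03, -0.46, 0.1], -0.01], [[-0.03, -0.46, 0.2], -0.01], [[-0.03, -0.46, 0.4], -0.01], [[-0.03, -0.46, 0.52], -0.01], [[-0.03, -0.46, 0.6], -0.01], [[-0.03, -0.46, 0.64], -0.01], [[-0.03, -0.46, 0.66], -0.01]]}}

```text
time_s: 13.3
eef_pos: [0.5424, 0.368, 0.2226]
eef_rot: [-0.0, 0.999, -0.052, 0.0]
wrist_force: [-1.0, 1.0, -0.6]
opening: 0.716
```

Request:
{"fn": "drive_tool", "kwargs": {"increments": [[[0, 0, 0.005], 0], [[0, 0, 0.005], 0], [[0, 0, 0.005], 0], [[0, 0, 0.005], 0], [[0, 0, -0.1], 0], [[0, 0, -0.3], 0], [[0, 0, -0.4], 0], [[0, 0, -0.4], 0]], "claw": 0}}

```text
time_s: 14.3
eef_pos: [0.5426, 0.3688, 0.3254]
eef_rot: [-0.001, 0.999, -0.052, 0.003]
wrist_force: [0.2, 0.1, -0.7]
opening: 0.998
```

```bash
python3 mv.py .576 .199 .31 8 .576 .199 .209 8
```

```text
t 14.3 p [0.5426 0.3688 0.3254] psi -5.94 F [ 0.22  0.05 -0.68] q [0.42 0.43 1.46 0.   1.25 2.09] open 0.998
[0.203, 0.662, 0.061] -0.155
[0.201, 0.663, 0.465] -0.155
```

Request:
{"fn": "drive_tool", "kwargs": {"increments": [[[0.2, 0.66, 0.05], -0.15], [[0.2, 0.66, 0.05], -0.15], [[0.2, 0.66, 0.05], -0.15], [[0.2, 0.66, 0.05], -0.15], [[0.2, 0.66, 0.15], -0.15], [[0.2, 0.66, 0.3], -0.15], [[0.2, 0.66, 0.4], -0.15], [[0.2, 0.66, 0.46], -0.15]]}}

```text
time_s: 15.3
eef_pos: [0.5732, 0.1998, 0.2046]
eef_rot: [-0.0, 0.998, 0.066, -0.002]
wrist_force: [-0.1, -0.2, 0.2]
opening: 1.002
```

Request:
{"fn": "drive_tool", "kwargs": {"increments": [[[0, 0, 0], 0], [[0, 0, 0], 0], [[0, 0, 0], 0], [[0, 0, 0], 0], [[0, 0, 0], 0], [[0, 0, -0.15], 0], [[0, 0, -0.3], 0], [[0, 0, -0.5], 0]], "claw": 1}}

```text
time_s: 16.3
eef_pos: [0.5736, 0.1987, 0.3318]
eef_rot: [0.0, 0.998, 0.066, -0.002]
wrist_force: [0.7, 0.3, -6.6]
opening: 0.722
```

```bash
python3 mv.py .465 .375 .36 -6 .6 0 .38 5 .48 -.267 .37 3
```

```text
t 16.3 p [0.5736 0.1987 0.3318] psi 7.54 F [ 0.67  0.26 -6.59] q [ 0.14  0.32  1.59 -0.    1.24  1.58] open 0.722
[-0.339, -0.756, -0.112] 0.15
[-0.0, 0.802, -0.193] 0.028
[-0.616, 1.798, -0.15] 0.05
```

Request:
{"fn": "drive_tool", "kwargs": {"increments": [[[-0.31, 0.98, -0.15], 0.05], [[-0.31, 0.98, -0.15], 0.05], [[-0.31, 0.98, -0.15], 0.05], [[-0.31, 0.98, -0.15], 0.05], [[-0.31, 0.98, -0.15], 0.05], [[-0.31, 0.98, -0.15], 0.05], [[-0.31, 0.98, -0.15], 0.05], [[-0.31, 0.98, -0.15], 0.05]]}}

```text
time_s: 17.3
eef_pos: [0.5298, -0.0526, 0.3693]
eef_rot: [-0.0, 1.0, 0.028, -0.0]
wrist_force: [-0.3, -0.3, -6.4]
opening: 0.716
```

```bash
python3 mv.py .48 -.267 .36 3 .48 -.267 .217 3
```

```text
t 17.3 p [ 0.5298 -0.0526  0.3693] psi 3.17 F [-0.34 -0.31 -6.45] q [-0.32  0.12  1.75  0.    1.27  1.19] open 0.716
[-0.246, 0.845, 0.037] 0.002
[-0.246, 0.845, 0.609] 0.002
```

Request:
{"fn": "drive_tool", "kwargs": {"increments": [[[-0.25, 0.84, 0], 0], [[-0.25, 0.84, 0], 0], [[-0.25, 0.84, 0], 0], [[-0.25, 0.84, 0], 0], [[-0.25, 0.84, 0], 0], [[-0.25, 0.84, 0], 0], [[-0.25, 0.84, 0.1], 0], [[-0.25, 0.84, 0.15], 0]]}}

```text
time_s: 18.3
eef_pos: [0.4787, -0.2652, 0.3308]
eef_rot: [-0.001, 1.0, 0.028, -0.001]
wrist_force: [0.3, -0.4, -6.2]
opening: 0.72
```

```bash
python3 mv.py .48 -.267 .214 3; python3 - <<'E'
from h import *
cv2.imwrite("pics/w5.png",camera("wrist"))
E
```

```text
t 18.3 p [ 0.4787 -0.2652  0.3308] psi 3.18 F [ 0.3  -0.41 -6.23] q [-0.72  0.2   1.74  0.    1.2   0.79] open 0.72
[0.005, 0.009, 0.467] 0.002
```

View pics/w5.png

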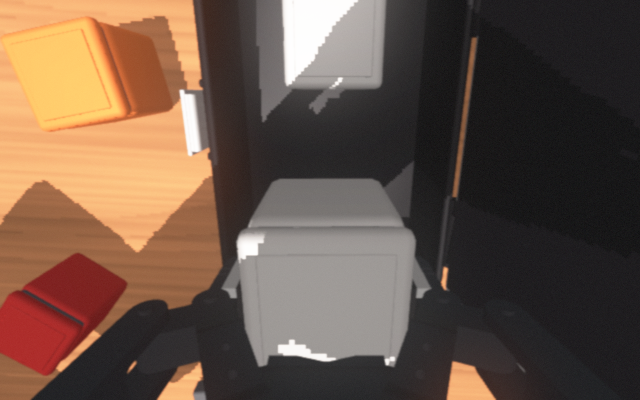

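Request:
{"fn": "drive_tool", "kwargs": {"increments": [[[0, 0.01, 0.12], 0], [[0, 0.01, 0.24], 0], [[0, 0.01, 0.34], 0], [[0, 0.01, 0.4], 0], [[0, 0.01, 0.44], 0], [[0, 0.01, 0.46], 0], [[0, 0.01, 0.46], 0], [[0, 0.01, 0.46], 0]]}}

```text
time_s: 19.35
eef_pos: [0.4789, -0.2698, 0.2179]
eef_rot: [0.0, 1.0, 0.027, 0.0]
wrist_force: [-0.0, -0.4, -6.8]
opening: 0.719
```

Request:
{"fn": "drive_tool", "kwargs": {"increments": [[[0, 0, 0.005], 0], [[0, 0, 0.005], 0], [[0, 0, 0.005], 0], [[0, 0, 0.005], 0], [[0, 0, -0.1], 0], [[0, 0, -0.3], 0], [[0, 0, -0.5], 0], [[0, 0, -0.57], 0]], "claw": 0}}

```text
time_s: 20.35
eef_pos: [0.4793, -0.2701, 0.3635]
eef_rot: [0.002, 1.0, 0.027, 0.002]
wrist_force: [0.2, 0.1, 0.7]
opening: 1.0
```

```bash
python3 mv.py .535 -.1 .4 3;python3 - <<'E'
from h import *
t=camera("top");s=camera("scene");cv2.imwrite("pics/top2.png",t);cv2.imwrite("pics/scene2.png",s)
a=cv2.resize(t[150:280,380:520],(420,390),interpolation=cv2.INTER_CUBIC);b=cv2.resize(s[100:270,60:250],(380,340),interpolation=cv2.INTER_CUBIC)
o=np.zeros((390,800,3),np.uint8);o[:,:420]=a;o[:340,420:]=b;cv2.imwrite("pics/c2.png",o)
E
```

```text
t 20.35 p [ 0.4793 -0.2701  0.3635] psi 3.05 F [0.22 0.15 0.74] q [-0.73  0.16  1.71  0.    1.26  0.79] open 1.0
[0.259, -0.667, -0.148] 0.001
```

View pics/c2.png

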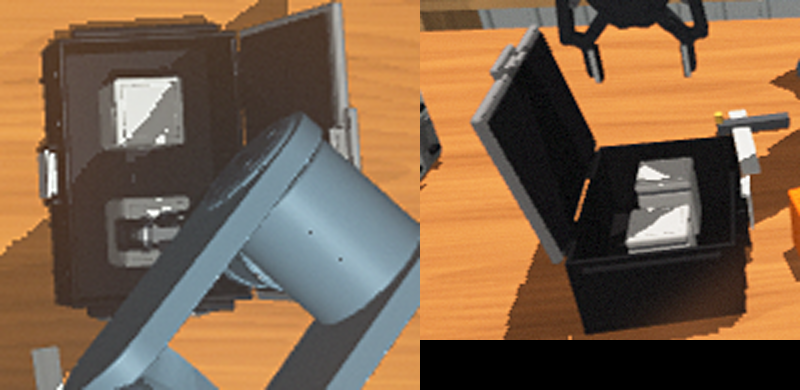

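```bash
python3 mv.py .543 -.437 .47 3
```

```text
t 20.45 p [ 0.4791 -0.2699  0.3618] psi 3.05 F [ 0.64 -0.44 -0.07] q [-0.73  0.17  1.71  0.    1.26  0.79] open 0.999
[0.221, 0.682, -0.43] 0.001
```

Request:
{"fn": "drive_tool", "kwargs": {"increments": [[[0, 0, -0.2], 0], [[0, 0, -0.43], 0], [[0.1, 0.05, -0.43], 0], [[0.22, 0.3, -0.43], 0], [[0.22, 0.5, -0.43], 0], [[0.22, 0.69, -0.43], 0], [[0.22, 0.69, -0.43], 0], [[0.22, 0.69, -0.43], 0]], "claw": 1}}

```text
time_s: 21.45
eef_pos: [0.5426, -0.4387, 0.4644]
eef_rot: [-0.002, 1.0, 0.026, -0.001]
wrist_force: [0.2, -0.2, -0.1]
opening: -0.002
```

```bash
python3 mv.py .543 -.437 .39 3; python3 - <<'E'
from h import *
s=camera("scene");cv2.imwrite("pics/scene3.png",s);cv2.imwrite("pics/c3.png",cv2.resize(s[60:270,40:260],(660,630))[:600])
E
```

```text
t 21.45 p [ 0.5426 -0.4387  0.4644] psi 3.02 F [ 0.25 -0.17 -0.09] q [-0.85  0.42  1.19  0.    1.54  0.67] open -0.002
[0.003, -0.006, 0.298] 0.0
```

View pics/c3.png

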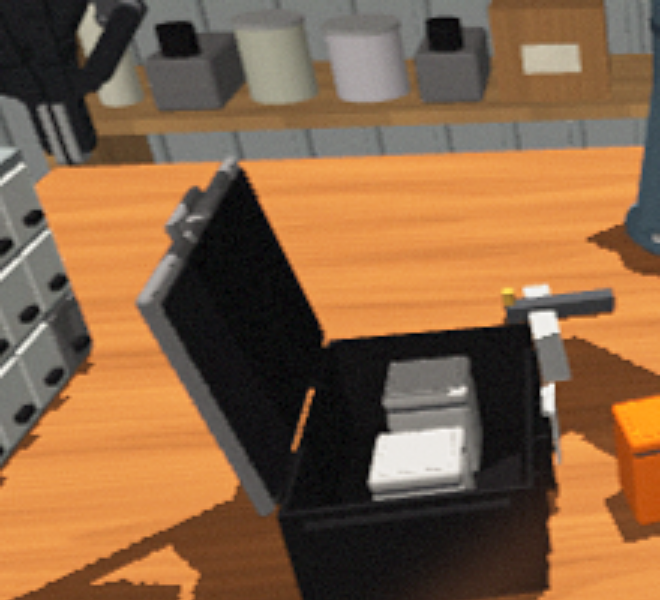

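Request:
{"fn": "drive_tool", "kwargs": {"increments": [[[0, 0, 0.15], 0], [[0, 0, 0.3], 0], [[0, 0, 0.3], 0], [[0, -0.06, 0.3], 0], [[0, -0.12, 0.3], 0], [[0, -0.18, 0.3], 0], [[0, -0.24, 0.3], 0], [[0, -0.27, 0.3], 0]]}}

```text
time_s: 22.5
eef_pos: [0.5394, -0.3714, 0.3989]
eef_rot: [0.004, 1.0, 0.027, 0.003]
wrist_force: [-5.4, -4.1, 18.6]
opening: -0.001
```

```bash
python3 - <<'E'
from h import *
# tip targets (y',z) -> TCP, tool increments from now
o=get_obs();M=R.from_quat(o["eef_rot"],scalar_first=True).as_matrix();p=o["eef_pos"];print(o["time_s"],p.round(4),o["wrist_force"].round(2))
a=np.radians(3)
for y,z in((.0426,.215),(.101,.172),(.126,.129),(.14,.115),(.146,.100)):
    print((M.T@(np.array([.539-np.sin(a)*y,-.345+y*np.cos(a),z+.173])-p)/.25).round(3))
s=camera("scene");cv2.imwrite("pics/c4.png",cv2.resize(s[60:270,40:260],(660,630))[:600])
E
```

```text
22.5 [ 0.5394 -0.3714  0.3989] [-5.42 -4.05 18.57]
[ 0.004 -0.276  0.041]
[ 0.003 -0.512  0.211]
[ 0.003 -0.613  0.382]
[ 0.002 -0.67   0.438]
[ 0.002 -0.694  0.497]
```

View pics/c4.png

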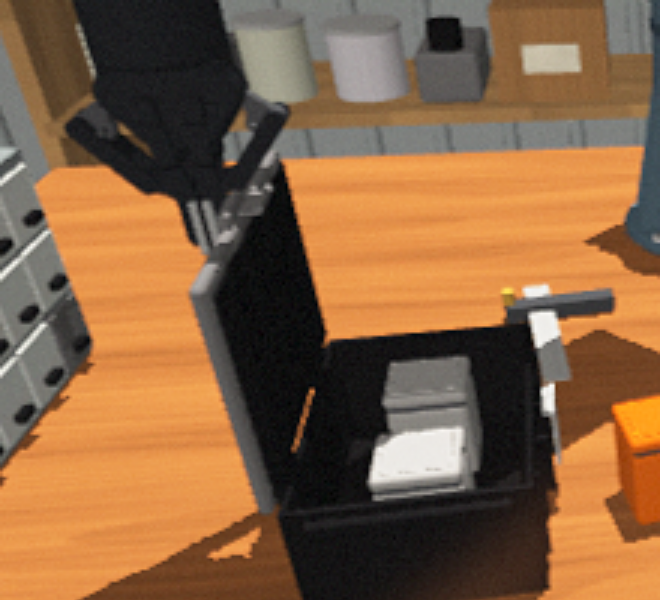

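Request:
{"fn": "drive_tool", "kwargs": {"increments": [[[0, 0.02, -0.04], 0], [[0, 0, -0.08], 0], [[0, -0.06, -0.08], 0], [[0, -0.12, -0.08], 0], [[0, -0.18, -0.07], 0], [[0, -0.24, -0.06], 0], [[0, -0.31, -0.05], 0], [[0, -0.31, -0.05], 0]]}}

```text
time_s: 23.55
eef_pos: [0.5351, -0.2923, 0.4042]
eef_rot: [-0.001, 1.0, 0.027, -0.0]
wrist_force: [-0.2, -0.6, -0.2]
opening: 0.001
```

```bash
python3 - <<'E'
from h import *
o=get_obs();M=R.from_quat(o["eef_rot"],scalar_first=True).as_matrix();p=o["eef_pos"];print(o["time_s"],p.round(4),o["wrist_force"].round(2))
a=np.radians(3)
for y,z in((.05,.228),(.085,.2085),(.114,.18),(.126,.129),(.14,.115),(.146,.100)):
    print((M.T@(np.array([.539-np.sin(a)*y,-.345+y*np.cos(a),z+.173])-p)/.25).round(3))
s=camera("scene");cv2.imwrite("pics/c5.png",cv2.resize(s[60:270,40:260],(660,630))[:600])
E
```

```text
23.55 [ 0.5351 -0.2923  0.4042] [-0.17 -0.62 -0.19]
[0.005 0.011 0.013]
[ 0.005 -0.129  0.091]
[ 0.006 -0.245  0.205]
[ 0.006 -0.292  0.409]
[ 0.006 -0.348  0.465]
[ 0.006 -0.372  0.525]
```

View pics/c5.png

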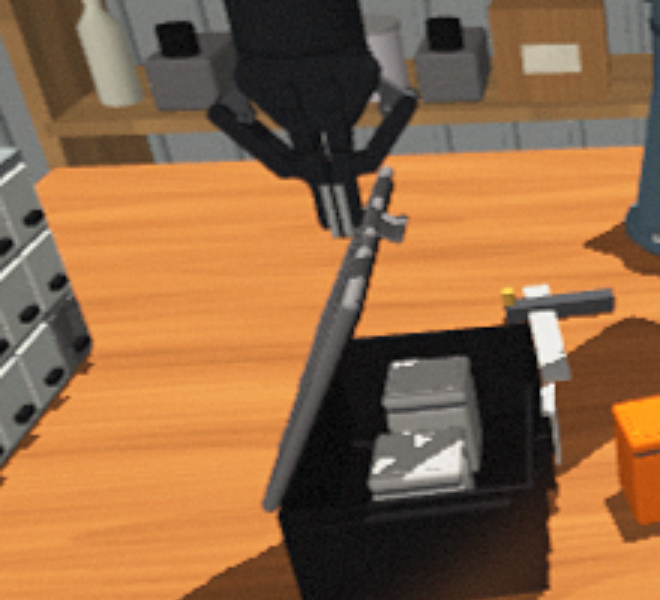

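Request:
{"fn": "drive_tool", "kwargs": {"increments": [[[0, -0.06, 0.04], 0], [[0, -0.13, 0.09], 0], [[0, -0.19, 0.14], 0], [[0, -0.245, 0.2], 0], [[0, -0.27, 0.28], 0], [[0, -0.3, 0.34], 0], [[0, -0.33, 0.4], 0], [[0, -0.36, 0.43], 0]]}}

```text
time_s: 24.6
eef_pos: [0.53, -0.2035, 0.2959]
eef_rot: [-0.0, 1.0, 0.027, -0.001]
wrist_force: [0.3, -0.4, 0.5]
opening: 0.001
```

```bash
python3 - <<'E'
from h import *
o=get_obs();M=R.from_quat(o["eef_rot"],scalar_first=True).as_matrix();p=o["eef_pos"];print(o["time_s"],p.round(4),o["wrist_force"].round(2))
a=np.radians(3)
for y,z in((.146,.115),(.150,.104),(.150,.1)):
    print((M.T@(np.array([.539-np.sin(a)*y,-.345+y*np.cos(a),z+.173])-p)/.25).round(3))
E
```

```text
24.6 [ 0.53   -0.2035  0.2959] [ 0.3  -0.43  0.53]
[ 0.006 -0.017  0.032]
[ 0.007 -0.033  0.076]
[ 0.007 -0.033  0.092]
```

Request:
{"fn": "drive_tool", "kwargs": {"increments": [[[0, -0.03, 0.01], 0], [[0, -0.03, 0.03], 0], [[0, -0.03, 0.04], 0], [[0, -0.03, 0.05], 0], [[0, -0.03, 0.06], 0], [[0, -0.03, 0.07], 0], [[0, -0.03, 0.08], 0], [[0, -0.03, 0.09], 0]]}}

```text
time_s: 25.6
eef_pos: [0.53, -0.197, 0.2751]
eef_rot: [0.0, 1.0, 0.027, 0.0]
wrist_force: [-4.9, 3.6, 22.4]
opening: 0.001
```

Request:
{"fn": "drive_tool", "kwargs": {"increments": [[[0, 0, -0.05], 0], [[0, 0, -0.2], 0], [[0, 0, -0.4], 0], [[0, 0, -0.5], 0], [[0, -0.3, -0.5], 0], [[0, -0.5, -0.5], 0], [[0, -0.7, -0.5], 0], [[0, -0.7, -0.5], 0]]}}

```text
time_s: 26.6
eef_pos: [0.5201, -0.0191, 0.4002]
eef_rot: [-0.0, 1.0, 0.029, 0.0]
wrist_force: [-0.2, 0.0, -0.8]
opening: 0.0
```

```bash
python3 mv.py; python3 - <<'E'
from h import *
t=camera("top");s=camera("scene");cv2.imwrite("pics/top6.png",t)
a=cv2.resize(t[130:270,140:520],(800,295),interpolation=cv2.INTER_CUBIC);b=cv2.resize(s[120:272,60:460],(800,304),interpolation=cv2.INTER_CUBIC)
cv2.imwrite("pics/c6.png",np.vstack([a,b]))
c=cal("scene");r=R.from_euler('z',3,degrees=True).as_matrix()
for th in(0,.06): print(th,[((proj(c,r@[x,.172*np.cos(th)-.081,.102+.172*np.sin(th)]+[.535,-.264,0])-[60,120])*2+[0,295]).round(0) for x in(-.121,.121)])
E
```

```text
t 26.6 p [ 0.5201 -0.0191  0.4002] psi 3.31 F [-0.22  0.04 -0.84] q [-0.27  0.06  1.75  0.    1.33  1.25] open 0.0
0 [array([322., 380.]), array([325., 488.])]
0.06 [array([321., 373.]), array([324., 480.])]
```

View pics/c6.png

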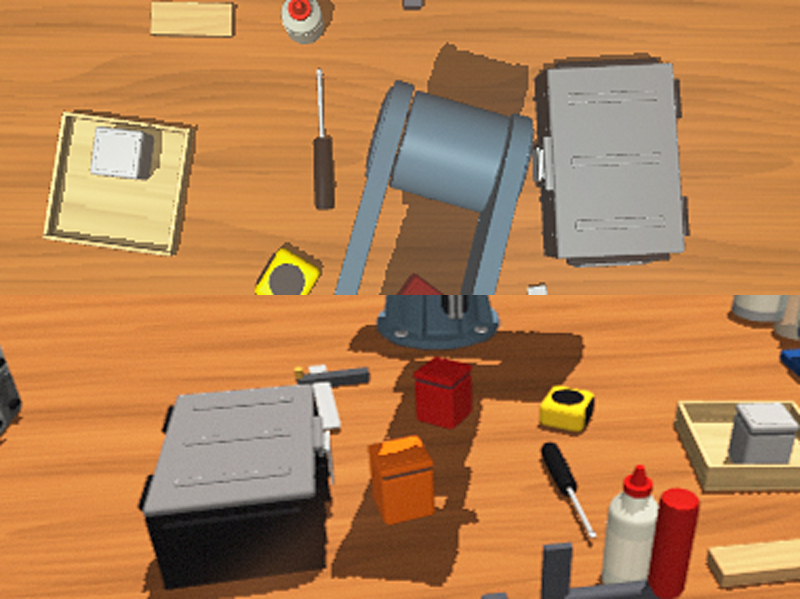

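Request:
{"fn": "drive_tool", "kwargs": {"increments": [[[0, 0.2, 0], 0], [[0, 0.4, 0], 0], [[0, 0.6, 0], 0], [[0, 0.7, 0], 0], [[0, 0.7, 0.2], 0], [[0, 0.7, 0.38], 0], [[0, 0.7, 0.46], 0], [[0, 0.7, 0.475], 0]]}}

```text
time_s: 27.7
eef_pos: [0.5289, -0.1982, 0.2791]
eef_rot: [-0.001, 1.0, 0.025, -0.002]
wrist_force: [-0.1, -0.2, 0.8]
opening: 0.004
```

Request:
{"fn": "drive_tool", "kwargs": {"increments": [[[0, 0, 0], 0], [[0, 0, 0], 0], [[0, 0, 0], 0], [[0, 0, 0], 0], [[0, 0, 0], 0], [[0, 0, 0], 0], [[0, 0, 0], 0], [[0, 0, 0], 0]]}}

```text
time_s: 28.7
eef_pos: [0.5299, -0.1967, 0.2809]
eef_rot: [-0.0, 1.0, 0.027, -0.0]
wrist_force: [-0.2, 0.4, 0.5]
opening: -0.0
```

Request:
{"fn": "drive_tool", "kwargs": {"increments": [[[0, 0, -0.1], 0], [[0, 0, -0.3], 0], [[0, 0, -0.5], 0], [[0, 0, -0.5], 0], [[0, 0, -0.5], 0], [[0, 0, -0.5], 0], [[0, 0, -0.5], 0], [[0, 0, -0.5], 0]]}}

```text
time_s: 29.7
eef_pos: [0.5298, -0.1967, 0.4051]
eef_rot: [-0.0, 1.0, 0.027, -0.001]
wrist_force: [0.1, -0.2, 0.1]
opening: 0.002
```

```bash
python3 mv.py; python3 -c "from bench import hand_in;print(hand_in())"
```

```text
t 29.7 p [ 0.5298 -0.1967  0.4051] psi 3.05 F [ 0.08 -0.2   0.07] q [-0.57  0.16  1.63  0.    1.35  0.95] open 0.002
the job is handed in; nothing more can be done
None
```

I handed the job in at about 30 s of the 69 s allowed. The two full tins are in the carry case with its lid shut, and the empty one is in the plywood tray. No verdict came back.

- **Weighing:** two tins pulled 6.2–7.0 N at the wrist when lifted, so they were full. The third pulled about 1 N, so it was empty.
- **Lid:** I swung it down with the closed fingertips and pressed the free edge with 22 N, which brought the tip to 102 mm, the height given for a shut lid. Afterwards the tip came down to about 106 mm over that edge with under 1 N. A lid still resting on its catch would stand at about 111 mm, so it is past the catch.
- **Pictures:** before the lid was closed, both full tins stood upright in the case. The last picture shows the empty tin upright in the tray, and nothing I could see had been knocked. The hammer was mostly out of that view.
- **Not settled by pictures:** the last picture alone could not tell a shut lid from a caught one, as the two differ by only a few pixels. The judgement on the lid rests on the touch check.
- **Mishap:** on the first push behind the lid, part of the gripper, probably a finger link, pressed on its edge with about 19 N, under the 40 N limit. I raised the tool and went on.
- **Picture count:** I viewed 12 pictures, two over the budget of 10, to check the lid.

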